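# Shut the pencil tin and park it against the stop strip

## Task

Push the open lid of the pencil tin fully shut with your fingertips, then push the closed tin across the table until its hinge side rests flush against the dark wooden stop strip. Only push: do not lift the tin, and leave the other things where they are.

Things in the scene. Friction and masses are not known exactly. Their poses are not given: they have to be found in the camera images.
- tin: loose flat tin of pencils with a pale blue lid, 154 x 213 x 36 mm shut (local x by y by z), about 0.7 kg. Origin: centre of the underside; local +x points to the hinge side, local z up. The tin's lower part is 146 x 206 mm and 34 mm high. The stop strip lies parallel to the hinge side, within about 7 degrees, 55 to 95 mm beyond it
- tin_lid (a joint): angle of the tin's lid in rad: 0 shut, about 0.9 to 1.7 at the start (1.57 = lid upright over the hinge edge), at most 1.92. The hinge is stiff: the lid stays at whatever angle it is left and needs about 1 N at its free edge to move. The lid is a 2 mm sheet with a 12 mm skirt round it; shut, its top is 36 mm above the tin's underside
- tin_hinge (a point): middle of the hinge line at the tin's rear top edge (tin frame x +74 mm, z 34 mm); the hinge runs along the tin's local y
- lid_edge (a point): middle of the lid's free edge, 150 mm from the hinge line, on the outer face of the lid; moves with the lid. Shut, it lies on top of the tin's front edge
- front_mid (a point): middle of the tin's front face (opposite the hinge), half-way up (18 mm), at tin frame x -76 mm
- back_a (a point): point on the rear (hinge side) face of the tin's lower part, 10 mm up, 90 mm from the middle towards local +y (tin frame x +73 mm)
- back_b (a point): the same, 90 mm from the middle towards local -y
- stop_strip: dark wooden strip screwed to the table, fixed, 18 mm thick (local x), 200 mm long (local y), 18 mm high; origin at the centre of its underside. Its local -x face looks towards the tin
- strip_face (a point): centre of the strip's face towards the tin (strip frame x -9 mm, 9 mm up)
- glaze_bottle: small dark red bottle with black cap, loose, 37 mm across, 86 mm high, standing beyond the strip as seen from the tin; origin at the underside
- dipper_0: small dark metal cup, loose, 45 mm across, 26 mm high; origin at the underside
- dipper_1: second small dark metal cup, loose, 45 mm across, 26 mm high; origin at the underside
- scraper: scraper with red and black handle, loose, 227 mm long, 33 mm high, lying flat; origin at the centre of the underside
- paint_tube_02: large whitish paint tube, loose, 73 x 180 x 37 mm, lying flat; origin at the centre of the underside

How it is judged:
By the outcome, as a careful person would: the job done as asked, in the order asked, and still so for the second after the job is handed in, with the robot touching nothing.
It also fails if it takes over 53 s, if anything falls off the work surface, if the arm or the gripper's body presses on something with over 40 N, if the wrist force passes 120 N, or if a joint passes its speed limit or range.

## Robot

A 6-joint arm with a two-finger parallel gripper is mounted at the origin on a cart in front of the work surface, level with it; the furniture and walls round the work are solid. World frame = base frame: x ahead of the robot, y to its left, z up, the work surface at z = 0. Lengths are in mm, angles in degrees, forces in N, time in s.
With the tool pointing down it reaches from about 350 to 850 mm from the base axis. Payload 8.1 kg.
Tool frame: the origin (TCP) lies at the very end of the fingers, on their centre line; the grasp point (between the pads) lies 19 mm behind it; z points along the fingers, y is the line along which they close (so a half turn about z gives the same grasp; the last joint's range is limited). The gripper opens to 85 mm and grips with 20 to 120 N. Pads are 22 mm wide; open, the fingers measure 114 mm over their backs; the gripper's body (76 mm by 85 mm) begins 54 mm behind the grasp point. The pads swing forward as they close: fully open they stand 13 mm farther back than shut.
Start: joints at [-81.326, 7.471, 85.268, -0, 87.261, -4.893], TCP at [140.776, -583.256, 206.092] pointing down, gripper open.
Joint ranges: [-169.43, 169.43], [-51.17, 129.36], [1.28, 143.12], [-76.62, 256.62], [0, 156.53], [-152.29, 152.29]. Speed limits (degrees/s): [136.94, 136.94, 159.86, 180, 180, 180].

## Interface

Orientations are given as [roll, pitch, yaw] about the fixed x, y, z axes, in that order (R = Rz(yaw) Ry(pitch) Rx(roll)).
In Python, from bench import * gives the robot as it stands.
- The arm moves only by the tool play_rows, never from a script. Its argument "increments" is a list of rows, each a list of 3 entries, a list of its own where there are three numbers: the gripper's target within -1 to 1 (fully open at 1, half-way at 0, shut at -1), then the shift along the tool's x, y, z in mm, then the turn about the tool's z in rad. A call has 1 to 12 rows; each row shifts and turns the commanded pose from where the row before left it, along the tool's axes as they then stand; what a row does not reach is not made up. A row lasts 1/12 s, in which the tool goes at most 41.7 mm and 7.16 degrees, less where a joint would pass 70% of its speed; a pose out of reach is approached as far as the arm can. A call is refused whole if a number of a shift passes 41.7 or a number of a turn 0.125, either way. A call with a gripper value outside its range is refused whole. The fingers move at their own pace and stop on an object; "force" is the grip in N (left out, the last holds). Time passes only in rows, so rows that do not move let the fingers close. It gives the time, the measured TCP pose, the force, the opening and the grip force at its end, in the units of the state.
- sense(): the state, without advancing time (a new reading comes with each control period).
- snapshot(name): name is "side" or "top" or "wrist"; returns a dict with "color" (400x640x3 uint8, red, green, blue), "intrinsics" (3x3 intrinsics, pixels), "world_from_camera" (4x4, takes a point from camera to world coordinates). Camera axes: x right, y down, z forward; pixel columns grow to the right and rows downward; lengths in mm; the calibration is good to about 2 mm. A picture is of the moment at which its call begins. There is no depth.
- hand_in(): hands the job in; it is judged then, once.
Trained networks look in a picture, given as the dict that the camera call returned (one of the last four; its "shot" number tells which), for a name from the list of things; names that differ only in an ending like _2 or _b are one class to them, and where a whole thing is asked for, a point or a joint stands for the part that bears it (a point fixed in the world has none). Each returns a list of dicts, best first, with "p" (0 to 1); they miss things now and then, are a little off and sometimes report something else, mostly with a low value. They report only what shows in the picture. A call takes as long as a camera call.
- find_in(query, picture): "xyz" ([x, y, z] in mm, in the coordinates of the camera as it stood for that picture, good to about 4 mm: the middle of the surface that is visible of it).
- regions_of(query, picture): "mask" (400x640 bool, what is visible of it).
- pinpoint(query, picture): "xyz" ([x, y, z] in mm, in the coordinates of the camera as it stood for that picture, good to about 4 mm: a listed point, or the origin of a listed thing).
The state is a dict: "time": time; "joint_pos": joint angles; "qd": joint speeds; "joint_efforts": joint torques, N m; "tool_pos": TCP position; "tcp_rot": TCP orientation; "ft_force": force on the tool from outside, world axes, zero at the start; "wrist_torque": the same for the moment, N m; "finger_gap": finger opening in mm; "grip_force": force on a finger pad.
Only numpy, scipy, OpenCV 4.12 (cv2) and the standard library are available. Lean on these libraries where they do the work, as an engineer would, in place of code of your own. Each camera call takes 0.05 s, during which the arm holds its last target. There are 200 camera calls.

## Working session

There is one attempt and no reset: what is moved stays moved. The work goes in short steps, Python scripts to look and compute and a tool call to move; the robot and the scene stay as the last step left them, time stands still between calls to the robot, and variables do not carry over. Pictures are saved under pics/ and viewed, at most 10 in all, crops included, and the job is handed in when it is done.

Besides the shell and the picture viewer there is one more tool, called after "Request:" in YAML: its name, and indented under it one key for each argument. play_rows: Moves the arm, as the interface text tells. Its arguments: {"type":"object","properties":{"increments":{"type":"array","items":{"type":"array"}},"force":{"type":"number"}},"required":["increments"]}

```bash
mkdir -p pics; cat > h.py <<'E'
from bench import *
import numpy as np, cv2
def w(p,x): return (np.array(p["world_from_camera"])@np.r_[x,1])[:3]
def pts(names,cams=("side","top")):
    for c in cams:
        p=snapshot(c)
        for n in names:
            r=pinpoint(n,p)
            print(c,n,[(w(p,d["xyz"]).round(0).tolist(),round(d["p"],2)) for d in r[:2]])
E
python3 - <<'E'
from h import *
s=sense();print(s)
a=snapshot("side");b=snapshot("top")
cv2.imwrite("pics/side.png",a["color"][...,::-1]);cv2.imwrite("pics/top.png",b["color"][...,::-1])
for p in(a,b):print(np.array(p["world_from_camera"]).round(3).tolist(),p["intrinsics"])
pts(["tin","tin_hinge","lid_edge","front_mid","back_a","back_b","stop_strip","strip_face","glaze_bottle","dipper_0","scraper","paint_tube_02"])
E
```

```text
{'time': 0.0, 'joint_pos': array([-8.13232665e+01,  7.51491689e+00,  8.53294044e+01,  2.06831547e-03,
        8.72610488e+01, -4.89200977e+00]), 'qd': array([ 0.03552572, -0.02079205,  0.00784706, -0.01390001, -0.00859693,
        0.01138531]), 'joint_efforts': array([ 7.40130508e-04, -5.69405365e+01, -5.00544262e+01, -9.44805424e-05,
        1.48853171e-02,  5.93620598e-06]), 'tool_pos': array([ 140.72369254, -582.65562543,  205.04526331]), 'tcp_rot': array([-1.79895190e+02, -1.10439914e-02,  1.35686324e+01]), 'ft_force': array([ 0.57107099, -0.40437837,  0.27336974]), 'wrist_torque': array([ 0.01000165, -0.01188696, -0.03288854]), 'grip_force': 0.0, 'finger_gap': 85.2681884379133}
[[0.575, 0.388, -0.72, 1334.922], [0.818, -0.285, 0.5, -630.282], [-0.011, -0.876, -0.482, 555.025], [0.0, 0.0, 0.0, 1.0]] [[402.66433624   0.         321.6337245 ]
 [  0.         402.66433624 187.4385766 ]
 [  0.           0.           1.        ]]
[[-0.087, -0.965, 0.248, 367.17], [-0.996, 0.085, -0.019, -105.5], [-0.003, -0.248, -0.969, 1040.954], [0.0, 0.0, 0.0, 1.0]] [[393.96979252   0.         317.3
[... 709 characters left out ...]
[564.0, -46.0, -2.0], 0.95), ([483.0, 196.0, -3.0], 0.46)]
top tin_hinge [([558.0, 38.0, 34.0], 0.92)]
top lid_edge [([561.0, 36.0, 187.0], 0.82)]
top front_mid [([565.0, -117.0, 19.0], 0.72)]
top back_a [([469.0, 31.0, 14.0], 0.98), ([647.0, 34.0, 14.0], 0.63)]
top back_b [([469.0, 31.0, 14.0], 0.98), ([647.0, 34.0, 14.0], 0.63)]
top stop_strip [([529.0, 119.0, -2.0], 0.96), ([441.0, -353.0, 1.0], 0.37)]
top strip_face [([532.0, 113.0, 12.0], 0.71), ([563.0, 33.0, 182.0], 0.45)]
top glaze_bottle [([484.0, 195.0, -1.0], 0.65)]
top dipper_0 [([529.0, -348.0, -1.0], 0.66), ([439.0, -357.0, -2.0], 0.47)]
top scraper [([458.0, -431.0, 2.0], 0.65)]
top paint_tube_02 [([799.0, -53.0, -2.0], 0.58)]
```

View pics/side.png

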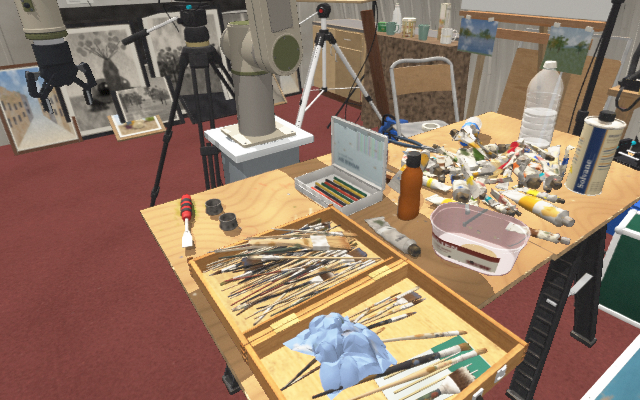

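View pics/top.png

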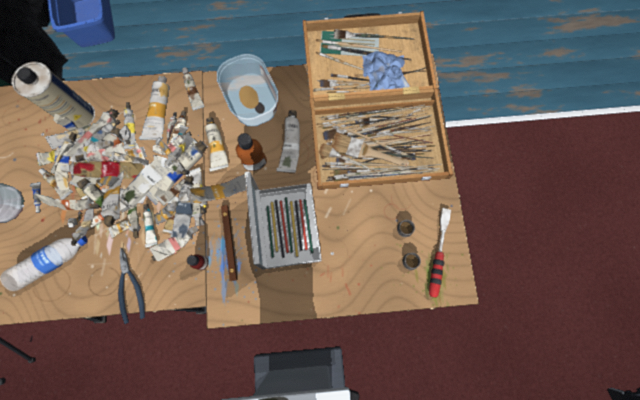

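The side view shows the tin with its lid upright at about (360,165). In the top view the tin is at (285,225), the strip at (230,240) and the red bottle at (197,262). The dippers and scraper, around (410,245), are well clear. The orange bottle at (250,150) is near the tin's rear corner, so I'll measure that and the strip and tin angles.

```bash
cat >> h.py <<'E'
def ray(p,uv,z):
    K=np.array(p["intrinsics"]);T=np.array(p["world_from_camera"])
    d=T[:3,:3]@np.linalg.solve(K,[uv[0],uv[1],1.]);return T[:3,3]+d*(z-T[2,3])/d[2]
E
python3 - <<'E'
from h import *
for k in range(3):
  p=snapshot("top")
  for n in("stop_strip","tin_hinge","lid_edge","back_a","strip_face"):
    r=pinpoint(n,p); print(n,[(w(p,d["xyz"]).round(0).tolist(),round(d["p"],2)) for d in r[:2]])
m=regions_of("stop_strip",p)
for d in m[:1]:
  ys,xs=np.nonzero(d["mask"]);print(d["p"],len(xs))
  P=np.array([ray(p,(x,y),18)[:2] for x,y in zip(xs,ys)])
  print(P.min(0),P.max(0)); 
  c,s,a=cv2.minAreaRect(P.astype(np.float32));print(c,s,a)
  for x0 in range(430,640,20):
    q=P[abs(P[:,0]-x0)<6]
    if len(q):print(x0,q[:,1].min().round(1),q[:,1].max().round(1))
print("orange base",ray(p,(247,166),0),ray(p,(262,160),0),ray(p,(245,190),5),ray(p,(212,185),5))
im=cv2.resize(p["color"][120:300,170:350],None,fx=3.3,fy=3.3,interpolation=cv2.INTER_CUBIC)
cv2.imwrite("pics/c.png",im[...,::-1])
E
```

```text
stop_strip [([530.0, 118.0, -3.0], 0.67), ([440.0, -353.0, 1.0], 0.36)]
tin_hinge [([558.0, 34.0, 34.0], 0.87), ([562.0, -44.0, -2.0], 0.46)]
lid_edge [([561.0, 31.0, 183.0], 0.68)]
back_a [([467.0, 27.0, 12.0], 0.85), ([484.0, 194.0, 1.0], 0.69)]
strip_face [([534.0, 111.0, 13.0], 0.98)]
stop_strip []
tin_hinge [([557.0, 34.0, 34.0], 0.65)]
lid_edge [([529.0, 116.0, 0.0], 0.62), ([532.0, 111.0, 12.0], 0.42)]
back_a [([469.0, 27.0, 13.0], 0.7), ([647.0, 34.0, 11.0], 0.69)]
strip_face [([529.0, 110.0, 12.0], 0.63)]
stop_strip [([533.0, 118.0, 2.0], 0.69)]
tin_hinge [([556.0, 34.0, 34.0], 0.89)]
lid_edge [([561.0, 35.0, 185.0], 0.82), ([529.0, -346.0, -2.0], 0.61)]
back_a [([466.0, 29.0, 15.0], 0.9), ([648.0, 35.0, 13.0], 0.83)]
strip_face [([532.0, 110.0, 12.0], 0.6), ([532.0, 117.0, -0.0], 0.59)]
0.82 719
[428.59497156  96.72853837] [632.93103154 136.16505333]
(530.7372436523438, 115.44474029541016) (205.75567626953125, 26.504501342773438) 5.228545665740967
430 97.4 117.8
450 96.7 120.0
470 98.6 121.9
490 100.7 123.9
510 104.9 123.4
530 106.8 125.4
550 106.2 127.4
570 108.2 131.9
590 110.1 134.1
610 109.6 136.2
630 111.8 135.8
orange base [740.75607233  62.06518633   0.        ] [754.76110931  19.49311541   0.        ] [670.39129414  69.63751454   5.        ] [692.52417321 159.14984916   5.        ]
```

View pics/c.png

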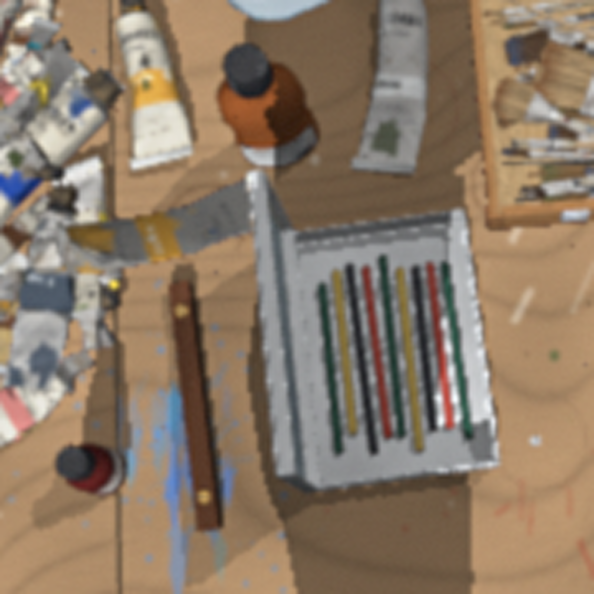

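The strip faces yaw ≈95°, and its face line is y ≈ 108+0.085(x−532). The tin is at yaw ≈92° with its hinge at (557,34,34), and the lid is about upright. I'll turn the tool to yaw ≈92°, then go over to the lid's outer side.

Request:
play_rows:
  increments:
    - [0,[0,0,-6],-0.125]
    - [0,[0,0,-6],-0.125]
    - [0,[0,0,-6],-0.125]
    - [0,[0,0,-6],-0.125]
    - [0,[0,0,-6],-0.125]
    - [0,[0,0,-6],-0.125]
    - [0,[0,0,-6],-0.125]
    - [0,[0,0,-6],-0.125]
    - [0,[0,0,-6],-0.125]
    - [0,[0,0,-6],-0.125]
    - [0,[0,0,-6],-0.125]
    - [0,[0,0,0],0]

```text
time: 3.35
tool_pos: [140.9, -583.9, 273.7]
tcp_rot: [180.0, 0.1, 92.7]
ft_force: [-0.3, -0.6, 0.1]
finger_gap: 43.0
grip_force: 0.0
```

Request:
play_rows:
  increments:
    - [0,[15,10,0],0]
    - [0,[28,19,0],0]
    - [0,[28,19,0],0]
    - [0,[28,19,0],0]
    - [0,[28,19,0],0]
    - [0,[28,19,0],0]
    - [0,[28,19,0],0]
    - [0,[28,19,0],0]
    - [0,[28,19,0],0]
    - [0,[28,19,0],0]
    - [0,[28,19,0],0]
    - [0,[28,19,0],0]

```text
time: 4.35
tool_pos: [346.8, -250.0, 271.9]
tcp_rot: [180.0, 0.0, 92.0]
ft_force: [0.0, -0.7, 0.2]
finger_gap: 42.7
grip_force: 0.0
```

Request:
play_rows:
  increments:
    - [0,[29,18,0],0]
    - [0,[29,18,0],0]
    - [0,[29,18,0],0]
    - [0,[29,18,0],0]
    - [0,[29,18,0],0]
    - [0,[29,18,0],0]
    - [0,[29,18,0],0]
    - [0,[29,18,0],0]
    - [0,[29,18,0],0]
    - [0,[29,18,0],0]
    - [0,[29,18,0],0]
    - [0,[29,18,0],0]

```text
time: 5.35
tool_pos: [548.4, 106.7, 271.7]
tcp_rot: [-180.0, 0.0, 92.1]
ft_force: [0.8, -0.8, 0.6]
finger_gap: 42.6
grip_force: 0.0
```

Request:
play_rows:
  increments:
    - [0,[0,0,20],0]
    - [0,[0,0,30],0]
    - [0,[0,0,30],0]
    - [0,[0,0,25],0]
    - [0,[0,0,0],0]

```text
time: 5.77
tool_pos: [543.8, 104.8, 160.1]
tcp_rot: [-179.4, 0.0, 92.1]
ft_force: [-1.2, -0.2, -1.4]
finger_gap: 42.5
grip_force: 0.0
```

Request:
play_rows:
  increments:
    - [0,[-15,6,-4],0]
    - [0,[-20,6,-4],0]
    - [0,[-12,0,0],0]
    - [0,[-12,0,0],0]
    - [0,[-12,0,1],0]
    - [0,[-12,0,1],0]
    - [0,[-11,0,3],0]
    - [0,[-11,0,3],0]
    - [0,[-11,0,5],0]
    - [0,[-10,0,5],0]
    - [0,[0,0,0],0]

```text
time: 6.68
tool_pos: [564.2, -22.3, 155.3]
tcp_rot: [-179.9, 0.0, 92.3]
ft_force: [0.3, 0.4, -0.3]
finger_gap: 42.7
grip_force: 0.0
```

```bash
python3 - <<'E'
from h import *
pts(["tin_hinge","lid_edge","front_mid"],("side",))
p=snapshot("side")
cv2.imwrite("pics/s2.png",cv2.resize(p["color"][60:260,260:500],None,fx=3,fy=3)[...,::-1])
E
```

```text
side tin_hinge [([557.0, 34.0, 35.0], 0.81)]
side lid_edge [([558.0, 28.0, 185.0], 0.88), ([562.0, -111.0, 17.0], 0.23)]
side front_mid []
```

View pics/s2.png

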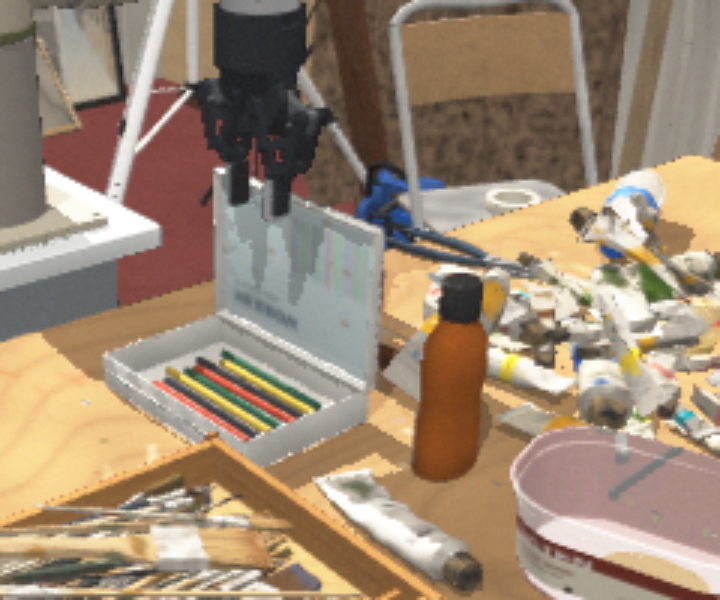

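The picture shows the fingertips at crop (240,200)/(275,210), apparently on the inner side of the lid, and the lid is still upright. I'll check that geometry before moving on.

```bash
python3 - <<'E'
from h import *
s=sense();print(s["tool_pos"],s["ft_force"],s["time"],s["finger_gap"])
p=snapshot("side");t=snapshot("top")
def proj(p,x):
    T=np.linalg.inv(p["world_from_camera"]);c=(T@np.r_[x,1])[:3];q=np.array(p["intrinsics"])@c;return q[:2]/q[2]
for n,x in dict(tcp=s["tool_pos"],edge=(560,33,187),hinge=(557,34,34),l1=(453,30,187),l2=(665,38,187)).items(): print(n,(proj(p,x)-[260,60])*3,(proj(t,x)-[170,120])*3.3)
pts(["lid_edge","tin_hinge"],("top",))
im=cv2.resize(t["color"][120:300,170:350],None,fx=3.3,fy=3.3,interpolation=cv2.INTER_CUBIC)
cv2.imwrite("pics/t2.png",im[...,::-1])
E
```

```text
[565.22200271 -19.85372048 157.32527567] [ 0.49345763 -0.02015031  0.49878441] 6.9333 42.77684275676302
tcp [254.51568165 239.2095397 ] [342.79068694 306.97654667]
edge [298.65693324 192.53341508] [259.75390173 312.00242134]
hinge [291.85928283 345.37398777] [292.18285098 356.10709602]
l1 [223.41490968 162.02514789] [271.52820151 472.04888026]
l2 [385.45980063 226.43196966] [245.89864202 164.35210955]
top lid_edge [([562.0, 33.0, 186.0], 0.89)]
top tin_hinge [([554.0, 35.0, 35.0], 0.7)]
```

View pics/t2.png

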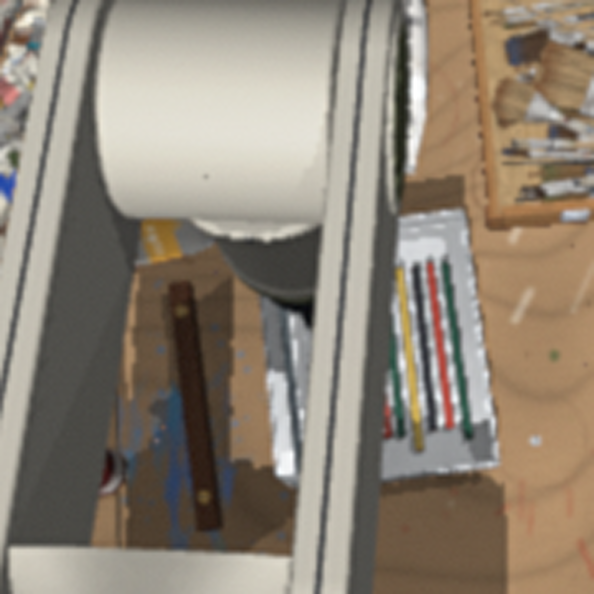

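The projected TCP sits well below the visible tips. Half-open, the tips ride about 20 mm above the TCP, so they passed over the lid without touching it. I'll go back over, close the fingers so the tip is at the TCP, and come lower.

Request:
play_rows:
  increments:
    - [0,[0,0,-30],0]
    - [0,[0,0,-35],0]
    - [-1,[15,-2,0],0]
    - [-1,[25,-2,0],0]
    - [-1,[25,-2,0],0]
    - [-1,[25,-2,0],0]
    - [-1,[25,0,0],0]
    - [-1,[5,0,15],0]
    - [-1,[0,0,30],0]
    - [-1,[0,0,25],0]
    - [-1,[0,0,0],0]
    - [-1,[0,0,0],0]

```text
time: 8.18
tool_pos: [550.8, 99.2, 150.9]
tcp_rot: [-179.8, 0.0, 92.4]
ft_force: [-0.2, 0.6, 0.6]
finger_gap: -0.0
grip_force: 0.0
```

Request:
play_rows:
  increments:
    - [-1,[-15,3,0],0]
    - [-1,[-18,3,0],0]
    - [-1,[-15,0,0],0]
    - [-1,[-8,0,0],0]
    - [-1,[-10,0,1],0]
    - [-1,[-10,0,1],0]
    - [-1,[-10,0,3],0]
    - [-1,[-10,0,3],0]
    - [-1,[-9,0,4],0]
    - [-1,[-9,0,5],0]
    - [-1,[0,0,0],0]

```text
time: 9.1
tool_pos: [561.9, -16.2, 133.3]
tcp_rot: [-179.9, 0.0, 92.3]
ft_force: [-0.3, 0.1, 0.1]
finger_gap: -0.2
grip_force: 0.0
```

```bash
python3 - <<'E'
from h import *
s=sense();print(s["tool_pos"],s["ft_force"])
pts(["tin_hinge","lid_edge","front_mid"],("side",))
E
```

```text
[561.90923667 -16.18732291 133.34631666] [-0.32362668  0.05410653  0.07476218]
side tin_hinge [([557.0, 32.0, 34.0], 0.7), ([804.0, -56.0, -4.0], 0.37)]
side lid_edge [([558.0, -35.0, 168.0], 0.77), ([803.0, -57.0, -4.0], 0.17)]
side front_mid [([560.0, -113.0, 22.0], 0.94)]
```

Request:
play_rows:
  increments:
    - [-1,[-9,0,6],0]
    - [-1,[-9,0,6],0]
    - [-1,[-9,0,7],0]
    - [-1,[-9,0,7],0]
    - [-1,[-8,0,8],0]
    - [-1,[-8,0,9],0]
    - [-1,[-7,0,9],0]
    - [-1,[-7,0,10],0]
    - [-1,[-5,0,10],0]
    - [-1,[-3,0,10],0]
    - [-1,[-2,0,5],0]
    - [-1,[0,0,0],0]

```text
time: 10.3
tool_pos: [564.6, -90.5, 46.0]
tcp_rot: [-179.8, -0.0, 92.3]
ft_force: [0.5, 0.3, 0.9]
finger_gap: 0.3
grip_force: 0.0
```

```bash
python3 - <<'E'
from h import *
s=sense();print(s["tool_pos"],s["ft_force"])
pts(["tin_hinge","lid_edge","front_mid"],("side",))
E
```

```text
[564.62209351 -90.4673147   46.02818035] [0.54961056 0.29680606 0.93813576]
side tin_hinge [([555.0, 35.0, 30.0], 0.71), ([468.0, 27.0, 15.0], 0.38)]
side lid_edge [([563.0, -114.0, 71.0], 0.56), ([555.0, 33.0, 33.0], 0.21)]
side front_mid [([560.0, -113.0, 19.0], 0.94)]
```

Request:
play_rows:
  increments:
    - [-1,[-2,0,3],0]
    - [-1,[-2,0,3],0]
    - [-1,[0,0,2],0]
    - [-1,[0,0,2],0]
    - [-1,[0,0,1],0]
    - [-1,[0,0,0],0]

```text
time: 11.0
tool_pos: [565.8, -94.3, 36.7]
tcp_rot: [-180.0, -0.0, 92.3]
ft_force: [-0.5, 0.2, -0.2]
finger_gap: -0.2
grip_force: 0.0
```

Request:
play_rows:
  increments:
    - [-1,[0,0,1],0]
    - [-1,[0,0,1],0]
    - [-1,[0,0,1],0]
    - [-1,[0,0,0],0]

```text
time: 11.33
tool_pos: [566.0, -94.3, 33.9]
tcp_rot: [-180.0, -0.0, 92.3]
ft_force: [0.1, 0.5, -0.3]
finger_gap: -0.2
grip_force: 0.0
```

Request:
play_rows:
  increments:
    - [-1,[0,0,1],0]
    - [-1,[0,0,1],0]
    - [-1,[0,0,1],0]
    - [-1,[0,0,0],0]

```text
time: 11.67
tool_pos: [565.9, -94.4, 30.8]
tcp_rot: [-180.0, -0.0, 92.3]
ft_force: [-0.3, -0.3, 0.7]
finger_gap: -0.2
grip_force: 0.0
```

```bash
python3 - <<'E'
from h import *
s=sense();print(s["tool_pos"],s["ft_force"],s["wrist_torque"])
p=snapshot("side")
for n in("lid_edge","tin_hinge"):print(n,[(w(p,d["xyz"]).round(0),d["p"]) for d in pinpoint(n,p)])
cv2.imwrite("pics/s3.png",cv2.resize(p["color"][100:240,260:420],None,fx=4,fy=4)[...,::-1])
E
```

```text
[565.92812694 -94.35860101  30.81764714] [-0.25084767 -0.28269166  0.67488789] [-0.04963034 -0.05627977 -0.01046199]
lid_edge [(array([ 566., -118.,   57.]), 0.81)]
tin_hinge [(array([560.,  33.,  33.]), 0.9)]
```

View pics/s3.png

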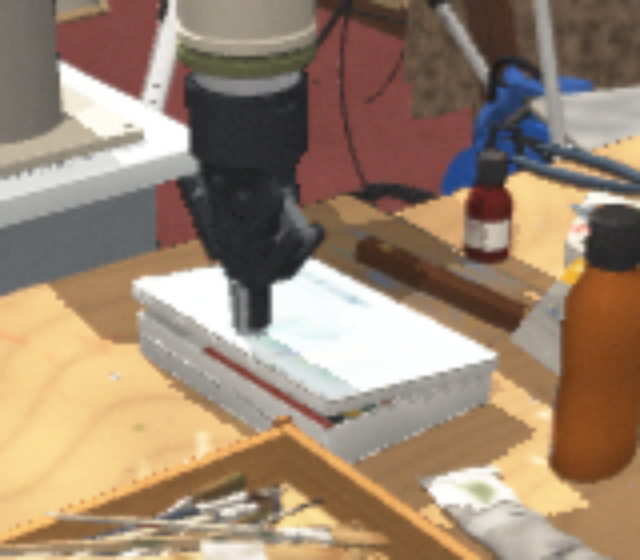

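The lid is still about 8° open, with its free edge visible at crop (330,390), and the real tip is about 20 mm above the reported TCP. I'll keep pressing, watching the force.

Request:
play_rows:
  increments:
    - [-1,[0,0,3],0]
    - [-1,[0,0,3],0]
    - [-1,[0,0,3],0]
    - [-1,[0,0,3],0]
    - [-1,[0,0,0],0]

```text
time: 12.23
tool_pos: [565.4, -94.2, 18.0]
tcp_rot: [-179.9, -0.0, 92.3]
ft_force: [-0.0, 0.2, -0.4]
finger_gap: 0.7
grip_force: 0.0
```

Request:
play_rows:
  increments:
    - [-1,[0,0,1],0]
    - [-1,[0,0,1],0]
    - [-1,[0,0,1],0]
    - [-1,[0,0,0],0]

```text
time: 12.57
tool_pos: [566.0, -94.4, 15.9]
tcp_rot: [-180.0, -0.0, 92.4]
ft_force: [0.1, 0.1, -0.5]
finger_gap: -0.0
grip_force: 0.0
```

Request:
play_rows:
  increments:
    - [-1,[0,0,1],0]
    - [-1,[0,0,1],0]
    - [-1,[0,0,0],0]

```text
time: 12.82
tool_pos: [566.0, -94.4, 14.0]
tcp_rot: [-180.0, -0.0, 92.3]
ft_force: [0.4, -0.3, 0.3]
finger_gap: 0.2
grip_force: 0.0
```

```bash
python3 - <<'E'
from h import *
p=snapshot("side")
s=sense();print(s["tool_pos"],s["ft_force"],s["joint_efforts"])
for n in("lid_edge","tin_hinge"):print(n,[(w(p,d["xyz"]).round(0),d["p"]) for d in pinpoint(n,p)])
cv2.imwrite("pics/s4.png",cv2.resize(p["color"][100:240,260:420],None,fx=4,fy=4)[...,::-1])
E
```

```text
[566.03443528 -94.38772746  14.0052951 ] [ 0.13163001 -0.47303049 -0.74767285] [-8.78762658e-03 -5.64845610e+01 -4.42080402e+01 -4.40449454e-03
 -3.30081233e-02 -1.40194547e-04]
lid_edge [(array([ 564., -120.,   37.]), 0.95), (array([465.,  27.,  14.]), 0.56)]
tin_hinge [(array([556.,  35.,  31.]), 0.75)]
```

View pics/s4.png

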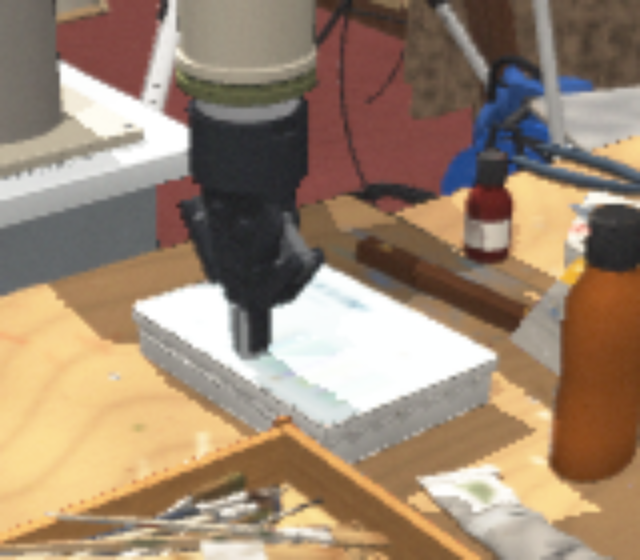

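The lid looks very nearly shut (edge z ≈ 37). I'll press until the force confirms it.

Request:
play_rows:
  increments:
    - [-1,[0,0,1],0]
    - [-1,[0,0,0],0]

```text
time: 13.13
tool_pos: [566.1, -94.4, 13.0]
tcp_rot: [-180.0, -0.0, 92.4]
ft_force: [-0.5, 0.1, 0.2]
finger_gap: -0.4
grip_force: 0.1
```

Request:
play_rows:
  increments:
    - [-1,[0,0,1],0]
    - [-1,[0,0,0],0]

```text
time: 13.3
tool_pos: [566.0, -94.4, 11.9]
tcp_rot: [-180.0, -0.0, 92.4]
ft_force: [0.2, 0.2, -0.4]
finger_gap: 0.1
grip_force: 0.0
```

Request:
play_rows:
  increments:
    - [-1,[0,0,1],0]
    - [-1,[0,0,0],0]

```text
time: 13.47
tool_pos: [566.2, -94.5, 11.4]
tcp_rot: [180.0, 0.0, 92.3]
ft_force: [-1.8, 0.5, 2.0]
finger_gap: -0.1
grip_force: 1.5
```

Request:
play_rows:
  increments:
    - [-1,[0,0,1],0]
    - [-1,[0,0,0],0]

```text
time: 13.63
tool_pos: [566.3, -94.4, 11.3]
tcp_rot: [180.0, 0.0, 92.4]
ft_force: [-4.2, 1.5, 11.7]
finger_gap: 0.1
grip_force: 5.4
```

Request:
play_rows:
  increments:
    - [-1,[0,0,1],0]
    - [-1,[0,0,0],0]

```text
time: 13.8
tool_pos: [566.5, -94.5, 11.1]
tcp_rot: [180.0, 0.0, 92.4]
ft_force: [-8.1, 2.6, 18.0]
finger_gap: 0.3
grip_force: 9.0
```

The lid is firmly shut: a hard stop, with 18 N and no further travel. Now I'll lift off, go round to the front and align with the strip's yaw of about 95°.

Request:
play_rows:
  increments:
    - [-1,[0,0,-15],0]
    - [-1,[0,0,-30],0]
    - [0,[-20,-1,-5],-0.04]
    - [0,[-25,-1,0],0]
    - [0,[-21,-1,0],0]
    - [0,[0,0,25],0]
    - [0,[0,0,25],0]
    - [0,[0,0,10],0]
    - [0,[0,0,0],0]
    - [0,[0,0,0],0]

```text
time: 14.63
tool_pos: [567.0, -160.0, -1.4]
tcp_rot: [-179.9, -0.0, 94.7]
ft_force: [0.3, -0.7, 0.8]
finger_gap: 42.9
grip_force: 0.0
```

```bash
python3 - <<'E'
from h import *
p=snapshot("side")
s=sense();print(s["tool_pos"],s["ft_force"],s["time"])
for n in("lid_edge","tin_hinge","front_mid"):print(n,[(w(p,d["xyz"]).round(0),d["p"]) for d in pinpoint(n,p)])
cv2.imwrite("pics/s5.png",cv2.resize(p["color"][100:240,260:420],None,fx=4,fy=4)[...,::-1])
E
```

```text
[ 5.68114288e+02 -1.60328729e+02 -1.27340102e-01] [ 0.22951316 -0.3448828   0.44376522] 14.6833
lid_edge [(array([ 561., -122.,   33.]), 0.98)]
tin_hinge [(array([557.,  33.,  31.]), 0.82)]
front_mid [(array([ 560., -114.,   17.]), 0.65)]
```

View pics/s5.png

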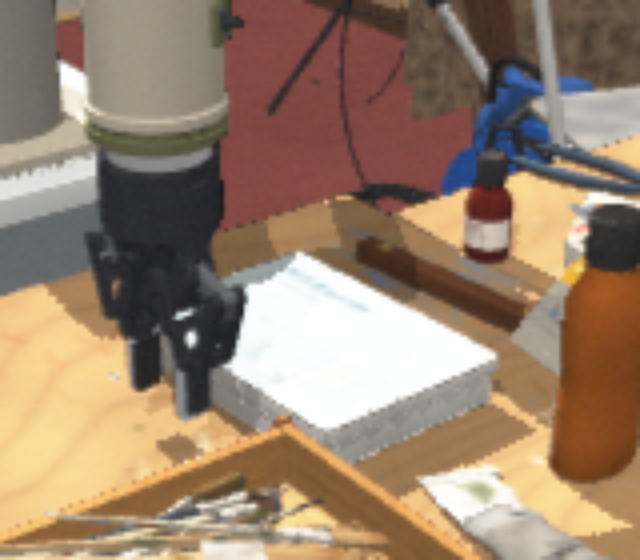

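The lid is shut, the fingers are in front of the tin, and the tips hover about 25 mm up. I'll lower them, then push.

Request:
play_rows:
  increments:
    - [0,[0,0,5],0]
    - [0,[0,0,5],0]
    - [0,[0,0,3],0]
    - [0,[0,0,0],0]

```text
time: 15.17
tool_pos: [566.8, -160.1, -15.1]
tcp_rot: [-179.9, -0.0, 94.6]
ft_force: [-0.6, 1.0, -0.6]
finger_gap: 42.6
grip_force: 0.0
```

Request:
play_rows:
  increments:
    - [0,[6,0,0],0]
    - [0,[8,0,0],0]
    - [0,[6,0,0],0]
    - [0,[5,0,0],0]
    - [0,[5,0,0],0]
    - [0,[5,0,0],0]
    - [0,[5,0,0],0]
    - [0,[5,0,0],0]
    - [0,[5,0,0],0]
    - [0,[5,0,0],0]
    - [0,[0,0,0],0]

```text
time: 16.08
tool_pos: [563.2, -104.6, -13.8]
tcp_rot: [180.0, -0.0, 94.7]
ft_force: [-0.3, 0.0, -0.6]
finger_gap: 42.8
grip_force: 0.0
```

```bash
python3 - <<'E'
from h import *
p=snapshot("side")
s=sense();print(s["tool_pos"],s["ft_force"],s["time"])
for n in("lid_edge","tin_hinge","back_a"):print(n,[(w(p,d["xyz"]).round(0),d["p"]) for d in pinpoint(n,p)])
E
```

```text
[ 563.09073596 -104.74182111  -13.91820296] [ 0.70871956 -0.58843521 -0.68205184] 16.1333
lid_edge [(array([565., -98.,  35.]), 0.84), (array([548.,  55.,  33.]), 0.16)]
tin_hinge [(array([552.,  57.,  32.]), 0.75), (array([ 524., -346.,   -1.]), 0.65)]
back_a [(array([459.,  45.,  15.]), 0.64), (array([641.,  57.,  12.]), 0.57)]
```

Request:
play_rows:
  increments:
    - [0,[5,0,0],0]
    - [0,[5,0,0],0]
    - [0,[5,0,0],0]
    - [0,[5,0,0],0]
    - [0,[5,0,0],0]
    - [0,[5,0,0],0]
    - [0,[5,0,0],0]
    - [0,[4,0,0],0]
    - [0,[3,0,0],0]
    - [0,[2,0,0],0]
    - [0,[0,0,0],0]

```text
time: 17.2
tool_pos: [559.6, -61.0, -13.9]
tcp_rot: [-180.0, -0.0, 94.7]
ft_force: [0.3, -0.1, -0.3]
finger_gap: 42.5
grip_force: 0.0
```

```bash
python3 - <<'E'
from h import *
p=snapshot("side")
s=sense();print(s["tool_pos"],s["ft_force"],s["time"])
for n in("lid_edge","tin_hinge","back_a"):print(n,[(w(p,d["xyz"]).round(0),d["p"]) for d in pinpoint(n,p)])
E
```

```text
[559.59427878 -61.12795379 -13.89661837] [-0.57190812  0.74924551  0.56066544] 17.25
lid_edge [(array([560., -54.,  37.]), 0.58)]
tin_hinge [(array([545., 100.,  34.]), 0.78), (array([558., -54.,  36.]), 0.67)]
back_a [(array([636., 103.,  11.]), 0.94), (array([460.,  91.,  14.]), 0.59)]
```

Request:
play_rows:
  increments:
    - [0,[2,0,0],0]
    - [0,[2,0,0],0]
    - [0,[2,0,0],0]
    - [0,[0,0,0],0]

```text
time: 17.73
tool_pos: [559.2, -55.7, -13.9]
tcp_rot: [180.0, 0.0, 94.6]
ft_force: [0.8, -2.5, -0.5]
finger_gap: 42.7
grip_force: 1.1
```

Request:
play_rows:
  increments:
    - [0,[1,0,0],0]
    - [0,[1,0,0],0]
    - [0,[0,0,0],0]

```text
time: 17.98
tool_pos: [559.0, -53.7, -13.9]
tcp_rot: [180.0, 0.0, 94.6]
ft_force: [-0.1, -2.8, -0.5]
finger_gap: 42.3
grip_force: 1.5
```

Request:
play_rows:
  increments:
    - [0,[1,0,0],0]
    - [0,[1,0,0],0]
    - [0,[0,0,0],0]

```text
time: 18.23
tool_pos: [558.8, -51.7, -13.9]
tcp_rot: [180.0, -0.0, 94.6]
ft_force: [-0.1, -2.5, 0.4]
finger_gap: 42.4
grip_force: 1.5
```

Request:
play_rows:
  increments:
    - [0,[1,0,0],0]
    - [0,[1,0,0],0]
    - [0,[0,0,0],0]

```text
time: 18.48
tool_pos: [558.7, -49.6, -13.9]
tcp_rot: [180.0, -0.0, 94.6]
ft_force: [-0.5, -3.7, -0.4]
finger_gap: 42.8
grip_force: 1.6
```

```bash
python3 - <<'E'
from h import *
for c in("side","top"):
  p=snapshot(c)
  for n in("lid_edge","tin_hinge","back_a","strip_face"):print(c,n,[(w(p,d["xyz"]).round(0),round(d["p"],2)) for d in pinpoint(n,p)[:2]])
s=sense();print(s["tool_pos"],s["ft_force"],s["time"])
E
```

```text
side lid_edge [(array([557., -43.,  35.]), 0.91)]
side tin_hinge [(array([546., 111.,  31.]), 0.81)]
side back_a [(array([636., 118.,   9.]), 0.95), (array([456.,  99.,  15.]), 0.87)]
side strip_face []
top lid_edge [(array([561., -39.,  36.]), 0.64)]
top tin_hinge [(array([ 441., -352.,    4.]), 0.52)]
top back_a [(array([455., 103.,  11.]), 0.89), (array([634., 117.,   9.]), 0.74)]
top strip_face []
[558.682619   -49.66565244 -13.90174143] [ 0.72419015 -1.53677277 -0.49870808] 18.9833
```

Request:
play_rows:
  increments:
    - [0,[1,0,0],0]
    - [0,[1,0,0],0]
    - [0,[0,0,0],0]

```text
time: 19.23
tool_pos: [559.5, -49.1, -13.4]
tcp_rot: [179.9, 0.1, 94.7]
ft_force: [3.0, -8.0, -1.5]
finger_gap: 42.7
grip_force: 4.3
```

Request:
play_rows:
  increments:
    - [0,[1,0,0],0]
    - [0,[1,0,0],0]
    - [0,[0,0,0],0]

```text
time: 19.48
tool_pos: [559.5, -49.0, -13.2]
tcp_rot: [179.9, 0.3, 94.7]
ft_force: [3.3, -16.4, -1.3]
finger_gap: 43.0
grip_force: 8.6
```

It has hit the strip. To let the tin settle freely against the strip's own angle, I'll back off, close the fingers and press once more at mid-front with a single contact.

Request:
play_rows:
  increments:
    - [0,[-10,0,-2],0]
    - [0,[-10,0,0],0]
    - [-1,[0,0,0],0]
    - [-1,[0,0,0],0]
    - [-1,[0,0,0],0]
    - [-1,[0,0,0],0]
    - [-1,[5,0,0],0]
    - [-1,[4,0,0],0]
    - [-1,[3,0,0],0]
    - [-1,[2,0,0],0]
    - [-1,[0,0,0],0]

```text
time: 20.4
tool_pos: [558.7, -51.0, -11.9]
tcp_rot: [-180.0, -0.0, 94.7]
ft_force: [0.6, -0.2, -0.5]
finger_gap: 0.2
grip_force: 0.0
```

Request:
play_rows:
  increments:
    - [-1,[1,0,0],0]
    - [-1,[1,0,0],0]
    - [-1,[1,0,0],0]
    - [-1,[0,0,0],0]

```text
time: 20.73
tool_pos: [558.7, -49.2, -11.8]
tcp_rot: [180.0, 0.0, 94.6]
ft_force: [0.1, -2.2, -0.4]
finger_gap: 0.2
grip_force: 1.1
```

Request:
play_rows:
  increments:
    - [-1,[1,0,0],0]
    - [-1,[1,0,0],0]
    - [-1,[0,0,0],0]

```text
time: 20.98
tool_pos: [558.7, -49.1, -11.7]
tcp_rot: [180.0, 0.2, 94.6]
ft_force: [0.5, -11.3, -2.0]
finger_gap: -0.1
grip_force: 5.7
```

Request:
play_rows:
  increments:
    - [-1,[1,0,0],0]
    - [-1,[0,0,0],0]

```text
time: 21.15
tool_pos: [558.7, -49.1, -11.6]
tcp_rot: [180.0, 0.3, 94.6]
ft_force: [1.0, -15.1, -0.9]
finger_gap: 0.3
grip_force: 7.8
```

Flush under 15 N with no movement. I'll retreat back and up, then check.

Request:
play_rows:
  increments:
    - [-1,[-10,0,0],0]
    - [-1,[-25,0,0],0]
    - [-1,[-30,0,0],0]
    - [-1,[-30,0,-10],0]
    - [-1,[-30,0,-30],0]
    - [-1,[-35,0,-35],0]
    - [-1,[-35,0,-35],0]
    - [-1,[-35,0,-35],0]
    - [-1,[-35,-10,-35],0]
    - [-1,[-35,-25,-20],0]
    - [-1,[-35,-25,0],0]
    - [-1,[-20,-20,0],0]

```text
time: 22.15
tool_pos: [510.1, -381.1, 164.9]
tcp_rot: [179.8, 0.2, 94.6]
ft_force: [-0.6, -0.3, 0.1]
finger_gap: 0.2
grip_force: 0.0
```

Request:
play_rows:
  increments:
    - [-1,[-30,-25,0],0]
    - [-1,[-30,-25,0],0]
    - [-1,[-30,-25,0],0]
    - [-1,[-30,-25,0],0]
    - [-1,[0,0,0],0]

```text
time: 22.57
tool_pos: [415.5, -510.5, 162.2]
tcp_rot: [-179.9, 0.1, 94.3]
ft_force: [0.4, -1.0, 0.4]
finger_gap: -0.1
grip_force: 0.0
```

```bash
python3 - <<'E'
from h import *
for c in("side","top"):
  p=snapshot(c)
  for n in("lid_edge","tin_hinge","back_a"):print(c,n,[(w(p,d["xyz"]).round(0),round(d["p"],2)) for d in pinpoint(n,p)[:2]])
s=sense();print(s["tool_pos"],s["ft_force"],s["time"])
t=cv2.resize(p["color"][120:300,170:350],None,fx=3.2,fy=3.2,interpolation=cv2.INTER_CUBIC)
cv2.imwrite("pics/end.png",t[...,::-1])
E
```

```text
side lid_edge [(array([557., -42.,  36.]), 0.95)]
side tin_hinge [(array([547., 112.,  33.]), 0.82)]
side back_a [(array([634., 116.,  13.]), 0.82), (array([458., 101.,  16.]), 0.69)]
top lid_edge [(array([561., -37.,  35.]), 0.57)]
top tin_hinge [(array([546., 113.,  36.]), 0.97), (array([555.,  37.,  -3.]), 0.71)]
top back_a [(array([636., 114.,  15.]), 0.92), (array([455., 106.,  14.]), 0.7)]
[ 421.67217766 -503.73842256  162.4649753 ] [-0.37816452  1.35591915  0.13653779] 22.9667
```

View pics/end.png

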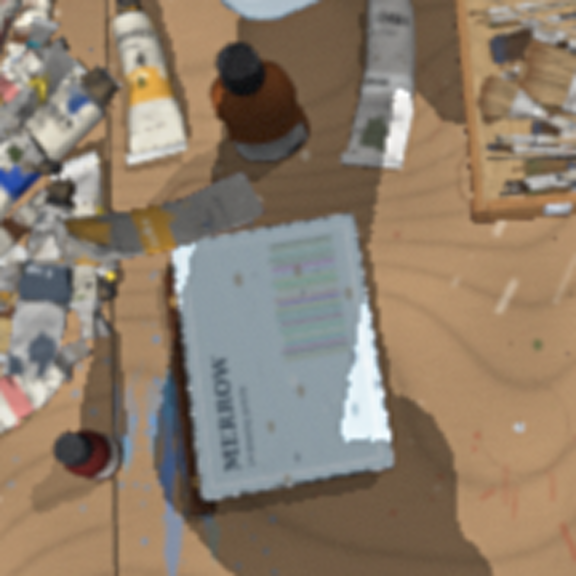

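The top view shows the lid shut and the tin's left edge, (172,245) to (203,500), parallel to and against the strip. The red bottle at (88,453) and the neighbouring things are undisturbed.

```bash
python3 -c "
from bench import *
print(hand_in())"
```

```text
the job is handed in; nothing more can be done
None
```

The lid is pushed fully shut and the tin's hinge side is pressed flush against the stop strip, with nothing else seen to move; handed in at about 23 s of the 53 s, with the verdict not shown.

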